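# Set the soaking tub's drain valve by counted turns

## Robot

A 7-joint arm with a two-finger parallel gripper is mounted at the origin on the work surface. World frame = base frame: x ahead of the robot, y to its left, z up, the work surface at z = 0. Lengths are in mm, angles in rad, forces in N, time in s.
With the tool pointing down it reaches from about 400 to 875 mm from the base axis. Payload 4.4 kg.
Tool frame: the origin (TCP) lies at the very end of the fingers, on their centre line; the grasp point (between the pads) lies 19 mm behind it; y points along the fingers, z is the direction in which the jaws open and shut, and the axes are right-handed (so a half turn about y gives the same grasp; the last joint's range is limited). The gripper opens to 85 mm and grips with 20 to 120 N. Pads are 22 mm wide; open, the fingers measure 114 mm over their backs; the gripper's body (76 mm by 85 mm) begins 54 mm behind the grasp point. The pads swing forward as they close: fully open they stand 13 mm farther back than shut.
Start: joints at [-1.284, 0.628, 0.038, 1.517, -0.027, 0.996, -0.02], TCP at [224.569, 609.989, 231.313] pointing down, gripper open.
Joint ranges: [-3.06, 3.06], [-0.37, 2.12], [-1.25, 1.32], [0.18, 2.47], [-1.1, 4.24], [0.23, 1.98], [-2.94, 2.94]. Speed limits (rad/s): [2.57, 2.57, 3.14, 3.14, 3.14, 3.14, 3.14].

## Interface

Orientations are given as [roll, pitch, yaw] about the fixed x, y, z axes, in that order (R = Rz(yaw) Ry(pitch) Rx(roll)).
In Python, from cell import * gives the robot as it stands.
- The arm moves only by the tool apply_moves, never from a script. Its argument "targets" is a list of rows, each a list of 6 numbers: the shift along the tool's x, y, z in units of 40 mm (1.0 is 40 mm), then the turn, a rotation vector about the tool's x, y, z in units of 8 degrees (1.0 is 8 degrees). A call has 1 to 12 rows; each row shifts and turns the commanded pose from where the row before left it, along the tool's axes as they then stand; what a row does not reach is not made up. A row lasts 1/8 s, in which the tool goes at most 62.5 mm and 10.7 degrees, less where a joint would pass 70% of its speed; a pose out of reach is approached as far as the arm can. A call is refused whole if a number of a shift passes 1 or a number of a turn 1, either way. A call with a gripper value outside its range is refused whole. "jaw" is the gripper command: -1 is shut, 1 is fully open, values between are in proportion, set as the call begins (left out, the last holds). The fingers move at their own pace and stop on an object; the grip force is fixed at half the most. Time passes only in rows, so rows that do not move let the fingers close. It gives the time, the measured TCP pose, the force and the opening at its end, in the units of the state.
- read_state(): the state, without advancing time (a new reading comes with each control period).
- get_image(name): name is "scene" or "top" or "wrist"; returns the picture (400x640x3 uint8, red, green, blue); there is no depth.
- calibration(name): a dict with "fx", "fy", "cx", "cy" (pixels), "world_from_camera" (4x4, takes a point from camera to world coordinates). Camera axes: x right, y down, z forward; pixel columns grow to the right and rows downward; lengths in mm; the calibration is good to about 2 mm. A picture is of the moment at which its call begins: read the wrist's pose just before it. calibration takes no time and is no camera call; for the wrist camera it gives the pose at the moment of the call.
- finish_job(): hands the job in, once; it reports no verdict.
The state is a dict: "clock": time; "qpos": joint angles; "qd": joint speeds; "tau": joint torques, N m; "eef_pos": TCP position; "tool_rot": TCP orientation; "force": force on the tool from outside, world axes, zero at the start; "torque": the same for the moment, N m; "width": finger opening in mm.
Only numpy, scipy, OpenCV 4.12 (cv2) and the standard library are available. Lean on these libraries where they do the work, as an engineer would, in place of code of your own. Each camera call takes 0.05 s, during which the arm holds its last target. There are 200 camera calls.

## Task

Set the drain valve of the driftwood soaking tub to one turn open, counted from shut. First close it (clockwise) gently until you feel the gate bed on its rubber seat and the wheel become clearly harder to turn, but no further, or the rubber is crushed. Then open it by one full turn that really lifts the stem: the worn wheel has a lot of free play, so take that up first and do not count it; leave the other things on the table alone and let go of the wheel.

Things in the scene. Friction and masses are not known exactly. Their poses are not given: they have to be found in the camera images.
- wheel_centre (a point): Red handwheel, level, on a vertical axis. Point: wheel centre in the mid-plane of rim and spokes, 273 mm above the table; x axis along the one white spoke, z up. 200 mm outside; round rim 18 mm thick, its centre line at radius 91 mm; hub radius 24 mm. Four spokes 90 degrees apart, 13 mm wide, 11 mm thick. Counter-clockwise from above opens the valve, clockwise shuts it.
- wheel_window (a point): Middle of one of the wheel's four open windows between spokes, on the mid-plane, 52 mm from the axis, 45 degrees counter-clockwise from the white spoke; turns with the wheel. The window reaches from radius 24 to 82 mm and is free to 30 mm below the mid-plane (from radius 36 mm outwards). Shut fingers put down into it can push the spokes round and round. The rim can be pinched too.
- wheel_dogs (a point): Under the hub, on the axis, 26 mm below wheel_centre: worn dogs that drive the valve. After each change of direction the wheel turns loosely (0.03 N m) for a good part of a turn before they meet, and at the start it stands anywhere in this play. Once they meet the wheel drives the valve: about 0.35 N m while the gate travels, that is 6 to 7 N pushed at radius 52 mm.
- stem_top (a point): Top end of the threaded steel valve stem, 18 mm thick, on the wheel's axis, about 35 mm above wheel_centre, a few mm proud of a brass nut. It does not turn; it rises 5 mm for each turn of the drive as the valve opens and sinks as it shuts. The wheel's free play does not move it. At the start it stands 0.15 to 0.45 turn above shut.
- gate_seat (a point): Rubber seat inside the valve, on the wheel's axis, 55 mm above the table, not seen. When the gate meets it, the moment at the wheel goes from 0.35 to 0.5 N m and then up by 2.4 N m per radian of further closing. Bedded well at 0.65 to 1.0 N m (12 to 19 N pushed at radius 52 mm), held for a moment; the rubber is crushed from about 1.4 N m (27 N at 52 mm).
- drain_valve: Blue flanged gate valve on a foot; fixed to it the grey soaking tub (300 x 480 mm, 190 mm high, from 150 to 450 mm on its +x side, a root in it) and a waste elbow (to 200 mm on its -x side). Origin on the table under the wheel's axis, z up, x along the pipe towards the tub. It never moves, but is mounted elsewhere each time.
- root_stub: Bystander: loose driftwood root, about 190 mm long. Origin at its underside.
- wrench: Bystander: steel open-ended wrench, 200 mm long, lying flat.
- brush: Bystander: hand brush lying on the table.
- rasp: Bystander: wood rasp with a wooden handle, 280 mm long, lying flat.
- oil_jar: Bystander: small amber jar with a black cap, 64 mm wide and 85 mm high. Origin at its underside.
- spare_gasket: Bystander: flat black rubber ring, 92 mm outside, 5 mm thick, lying on the table.

How it is judged (in metres and radians):
On the way, in this order (a step that is already met when the one before it is completed fails the run):
1. the valve is shut: the gate beds on its seat, felt as clearly more than the running load (z of stem_top in the frame of drain_valve below 0.30597 m), for 0.2 s.
2. the free play is taken up and the gate is off its seat again (z of stem_top in the frame of drain_valve above 0.3065 m), for 0.1 s.
At the end, for the whole second after the job is handed in: The stem stands one turn (5 mm) above its shut height, within 0.12 turn (0.6 mm), at rest, with the wheel let go; the bystanders are where they were (z of stem_top in the frame of drain_valve between 0.3104 and 0.3116 m and linear speed of stem below 0.002 m/s); the robot touches nothing.
It fails at once if the gate is screwed so hard on its seat that the rubber is crushed (more than about 1.4 N m) (z of stem_top in the frame of drain_valve below 0.3057 m).
It fails at once if a bystander is moved by more than 30 mm (distance of any of root_stub, wrench, brush, rasp, oil_jar, spare_gasket from where it was at the start of the episode above 0.03 m).
It also fails if it takes over 72 s, if anything falls off the work surface, if the arm or the gripper's body presses on something with over 40 N, if the wrist force passes 120 N, or if a joint passes its speed limit or range.

## Working session

There is one attempt and no reset: what is moved stays moved. The work goes in short steps, Python scripts to look and compute and a tool call to move; the robot and the scene stay as the last step left them, time stands still between calls to the robot, and variables do not carry over. Pictures are saved under pics/ and viewed, about 8 in all and at most 12, crops included, and the job is handed in when it is done.

Besides the shell and the picture viewer there is one more tool, called as name(argument=value, ...), one argument or row to a line, values as JSON. apply_moves: Moves the arm, as the interface text tells. Its arguments: {"type":"object","properties":{"targets":{"type":"array"},"jaw":{"type":"number"}},"required":["targets"]}

```bash
mkdir -p pics; ls; python3 - <<'E'
from cell import *
import cv2,numpy as np
s=read_state();print({k:np.round(v,3).tolist() for k,v in s.items()})
for n in("top","scene"):
    im=get_image(n);cv2.imwrite(f"pics/{n}0.png",im[:,:,::-1]);c=calibration(n);print(n,c["fx"],c["fy"],c["cx"],c["cy"],np.round(c["world_from_camera"],3).tolist())
E
```

```text
pics
{'clock': 0.0, 'qpos': [-1.284, 0.629, 0.038, 1.518, -0.027, 0.996, -0.02], 'qd': [-0.001, 0.0, 0.001, -0.0, -0.0, 0.0, -0.001], 'tau': [-0.001, -56.342, 1.226, -19.345, 0.011, 0.011, 0.0], 'eef_pos': [224.365, 609.401, 230.414], 'tool_rot': [-1.573, -0.0, -0.353], 'force': [0.84, 0.232, 0.035], 'torque': [-0.001, 0.034, 0.031], 'width': 85.175}
top 504.6878479708978 504.6878479708978 314.86247471565787 196.27719014446566 [[-0.027, -0.987, 0.156, 238.921], [-1.0, 0.024, -0.017, 0.027], [0.013, -0.156, -0.988, 1786.529], [0.0, 0.0, 0.0, 1.0]]
scene 439.6850278602421 439.6850278602421 322.2329672004634 199.0742760548737 [[0.681, 0.492, -0.542, 1172.369], [0.732, -0.474, 0.49, -603.472], [-0.016, -0.731, -0.683, 1021.755], [0.0, 0.0, 0.0, 1.0]]
```

View pics/top0.png

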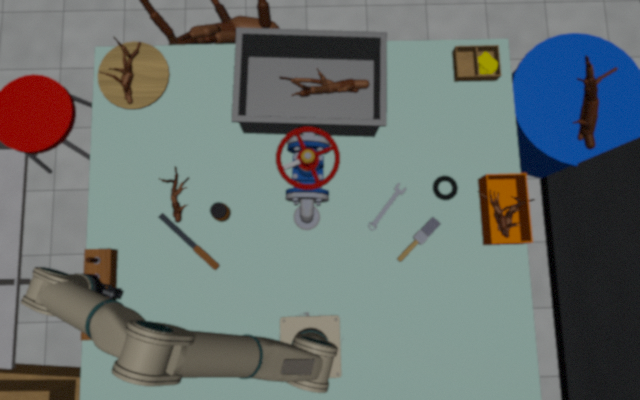

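View pics/scene0.png

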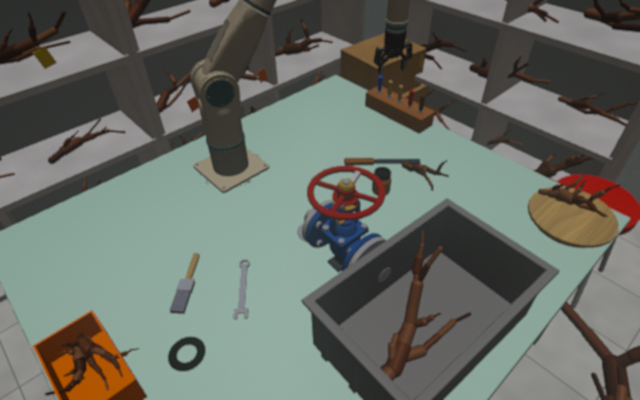

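The top view shows the wheel at about (308,157), with the tub ahead of it at (310,80) and the waste elbow towards the robot at (307,213). In the scene view the wheel is at (346,190). Nothing stands near the rim. Next I fit the wheel precisely and find the white spoke.

```bash
cat > h.py <<'E'
from cell import *
import cv2,numpy as np
def cam(n):
    c=calibration(n);K=np.array([[c["fx"],0,c["cx"]],[0,c["fy"],c["cy"]],[0,0,1]]);return K,np.array(c["world_from_camera"])
def proj(n,P):
    K,T=cam(n);P=np.atleast_2d(P);q=(P-T[:3,3])@T[:3,:3]@K.T;return q[:,:2]/q[:,2:]
def back(n,uv,z):
    K,T=cam(n);uv=np.atleast_2d(uv).astype(float);d=np.c_[uv,np.ones(len(uv))]@np.linalg.inv(K).T@T[:3,:3].T
    return T[:3,3]+d*((z-T[2,3])/d[:,2])[:,None]
def rectify(n,im,c,z=273,r=120,N=480):
    """top-down view at height z: image up=+x, left=+y"""
    g=np.linspace(r,-r,N);X,Y=np.meshgrid(c[0]+g,c[1]+g,indexing='ij')
    uv=proj(n,np.c_[X.ravel(),Y.ravel(),np.full(X.size,z)]).reshape(N,N,2).astype(np.float32)
    return cv2.remap(im,uv[...,0],uv[...,1],cv2.INTER_CUBIC)
E
python3 - <<'E'
from h import *
out=[]
for n,box in(("top",(265,345,115,200)),("scene",(295,395,155,230))):
    im=cv2.imread(f"pics/{n}0.png");b,g,r=[im[...,i].astype(int) for i in range(3)]
    m=((r>90)&(g<0.45*r)&(b<0.45*r)).astype(np.uint8)
    k=np.zeros_like(m);u0,u1,v0,v1=box;k[v0:v1,u0:u1]=m[v0:v1,u0:u1]
    cs=max(cv2.findContours(k,cv2.RETR_EXTERNAL,cv2.CHAIN_APPROX_NONE)[0],key=cv2.contourArea)[:,0]
    P=back(n,cs,273)[:,:2].astype(np.float32);h=cv2.fitEllipse(P);print(n,h)
    c=h[0];w=rectify(n,im,c);out.append(w)
cv2.imwrite("pics/rect0.png",cv2.resize(np.hstack(out),(800,400)))
E
```

```text
top ((599.3394165039062, -6.306305885314941), (186.96820068359375, 192.755859375), 88.11528778076172)
scene ((595.8434448242188, -0.888391375541687), (190.98031616210938, 193.3455810546875), 173.0862274169922)
```

View pics/rect0.png

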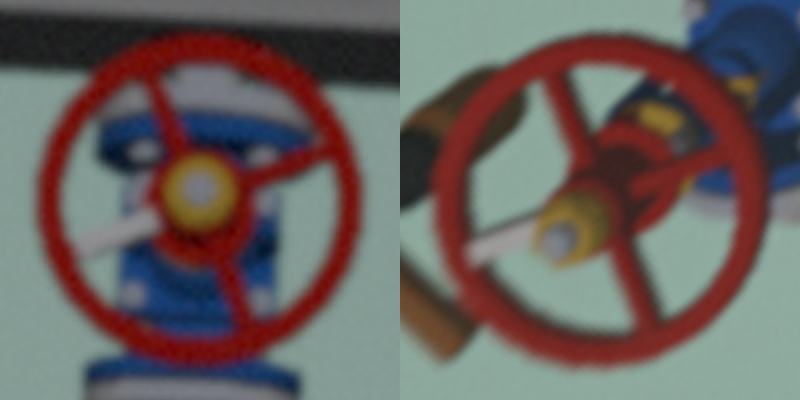

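Rim fit: centre about (597.5, -3), with the two cameras about 5 mm apart. The white spoke points to about 116°. I'll enter the window nearest the robot, at 161°, near (548, 14). First I raise the tool, turn it to yaw 0, shut the fingers and travel over.

apply_moves(
  targets=[
    [0, -0.95, 0, 0, -0.84, 0],
    [0, -0.95, 0, 0, -0.84, 0],
    [0, -0.95, 0, 0, -0.84, 0],
    [0.54, 0, -0.98, 0, 0, 0],
    [0.54, 0, -0.98, 0, 0, 0],
    [0.54, 0, -0.98, 0, 0, 0],
    [0.54, 0, -0.98, 0, 0, 0],
    [0.54, 0, -0.98, 0, 0, 0],
    [0.54, 0, -0.98, 0, 0, 0],
    [0.54, 0, -0.98, 0, 0, 0],
    [0.54, 0, -0.98, 0, 0, 0],
    [0.54, 0, -0.98, 0, 0, 0],
  ],
  jaw=-1,
)

```text
clock: 1.6
eef_pos: [419.0, 255.5, 345.1]
tool_rot: [-1.571, 0.0, -0.001]
force: [0.3, 1.2, 0.2]
width: -0.2
```

apply_moves(
  targets=[
    [0.54, 0, -1, 0, 0, 0],
    [0.54, 0, -1, 0, 0, 0],
    [0.54, 0, -1, 0, 0, 0],
    [0.54, 0, -1, 0, 0, 0],
    [0.54, 0, -1, 0, 0, 0],
    [0.5, 0, -1, 0, 0, 0],
    [0, 0, 0, 0, 0, 0],
    [0, 0, 0, 0, 0, 0],
  ],
)

```text
clock: 2.6
eef_pos: [545.9, 17.5, 344.8]
tool_rot: [-1.57, 0.001, -0.001]
force: [0.8, 1.3, 0.7]
width: -0.1
```

```bash
python3 - <<'E'
from h import *
s=read_state();print({k:np.round(s[k],2).tolist() for k in("eef_pos","tool_rot","force","torque","qpos")})
im=get_image("wrist")[:,:,::-1].copy();w=rectify("wrist",im,(597.5,-3),r=125,N=400)
cv2.imwrite("pics/w1.png",np.hstack([cv2.resize(im,(400,250)),np.zeros((250,1,3),np.uint8)]) if 0 else np.hstack([cv2.copyMakeBorder(cv2.resize(im,(400,250)),0,150,0,0,0),w]))
E
```

```text
{'eef_pos': [545.93, 17.51, 344.83], 'tool_rot': [-1.57, 0.0, -0.0], 'force': [0.81, 1.34, 0.75], 'torque': [0.01, 0.0, 0.02], 'qpos': [-0.19, 0.37, 0.16, 1.65, -0.06, 1.13, 1.55]}
```

View pics/w1.png

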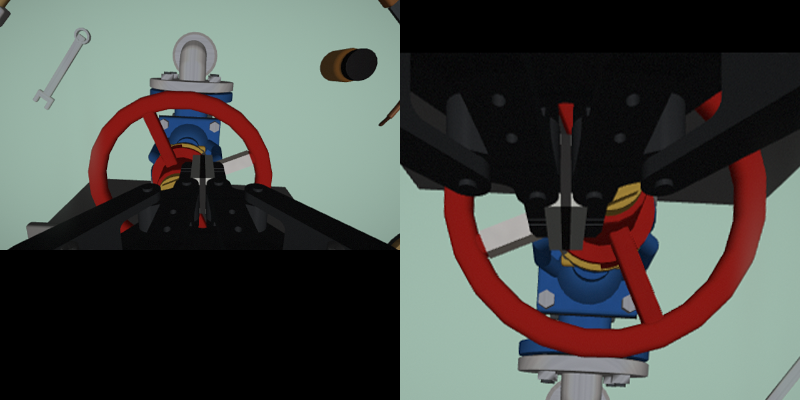

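The wrist view refines the wheel centre to about (599.5, -5), with a 202 mm diameter in the rectified image as it should be. The fingers stand over the free window beside the white spoke. I'll go down to z ≈ 257 and tabulate the circle steps.

apply_moves(
  targets=[
    [0, 0.7, 0, 0, 0, 0],
    [0, 0.7, 0, 0, 0, 0],
    [0, 0.7, 0, 0, 0, 0],
    [0, 0.1, 0, 0, 0, 0],
    [0, 0, 0, 0, 0, 0],
  ],
)

```text
clock: 3.28
eef_pos: [546.6, 17.7, 257.9]
tool_rot: [-1.57, -0.001, 0.0]
force: [0.3, -0.5, 0.9]
width: 0.1
```

```bash
python3 - <<'E'
from h import *
s=read_state();print({k:np.round(s[k],2).tolist() for k in("eef_pos","force","torque")})
a=np.arange(150,-211,-10);P=np.round(53/40*np.c_[np.cos(np.radians(a)),np.sin(np.radians(a))],2)
p0=(np.array(s["eef_pos"][:2])-[599.3,-4.8])/40
print("start->150",np.round(P[0]-p0,2))
for i in range(36):print(a[i],np.round(P[i+1]-P[i],2).tolist(),end="; ")
E
```

```text
{'eef_pos': [546.62, 17.72, 257.88], 'force': [0.32, -0.52, 0.86], 'torque': [-0.05, -0.02, 0.02]}
start->150 [0.17 0.1 ]
150 [0.13, 0.19]; 140 [0.17, 0.17]; 130 [0.19, 0.13]; 120 [0.21, 0.1]; 110 [0.22, 0.05]; 100 [0.23, 0.02]; 90 [0.23, -0.02]; 80 [0.22, -0.05]; 70 [0.21, -0.1]; 60 [0.19, -0.13]; 50 [0.17, -0.17]; 40 [0.13, -0.19]; 30 [0.1, -0.21]; 20 [0.05, -0.22]; 10 [0.02, -0.23]; 0 [-0.02, -0.23]; -10 [-0.05, -0.22]; -20 [-0.1, -0.21]; -30 [-0.13, -0.19]; -40 [-0.17, -0.17]; -50 [-0.19, -0.13]; -60 [-0.21, -0.1]; -70 [-0.22, -0.05]; -80 [-0.23, -0.02]; -90 [-0.23, 0.02]; -100 [-0.22, 0.05]; -110 [-0.21, 0.1]; -120 [-0.19, 0.13]; -130 [-0.17, 0.17]; -140 [-0.13, 0.19]; -150 [-0.1, 0.21]; -160 [-0.05, 0.22]; -170 [-0.02, 0.23]; -180 [0.02, 0.23]; -190 [0.05, 0.22]; -200 [0.1, 0.21];
```

apply_moves(
  targets=[
    [0.17, 0, 0.1, 0, 0, 0],
    [0.13, 0, 0.19, 0, 0, 0],
    [0.17, 0, 0.17, 0, 0, 0],
    [0.19, 0, 0.13, 0, 0, 0],
    [0.21, 0, 0.1, 0, 0, 0],
    [0.22, 0, 0.05, 0, 0, 0],
    [0, 0, 0, 0, 0, 0],
  ],
)

```text
clock: 4.15
eef_pos: [591.0, 46.7, 257.2]
tool_rot: [-1.571, -0.001, -0.001]
force: [0.0, 0.7, -0.0]
width: 0.3
```

apply_moves(
  targets=[
    [0.23, 0, 0.02, 0, 0, 0],
    [0.23, 0, -0.02, 0, 0, 0],
    [0.22, 0, -0.05, 0, 0, 0],
    [0.21, 0, -0.1, 0, 0, 0],
    [0.19, 0, -0.13, 0, 0, 0],
    [0, 0, 0, 0, 0, 0],
  ],
)

```text
clock: 4.9
eef_pos: [631.9, 35.9, 256.4]
tool_rot: [-1.569, 0.005, -0.001]
force: [-5.2, 1.0, 0.2]
width: 0.0
```

apply_moves(
  targets=[
    [0.17, 0, -0.17, 0, 0, 0],
  ],
)

```text
clock: 5.03
eef_pos: [636.7, 31.4, 256.1]
tool_rot: [-1.567, 0.009, 0.001]
force: [-7.3, 4.4, 1.2]
width: 0.1
```

apply_moves(
  targets=[
    [0.13, 0, -0.19, 0, 0, 0],
  ],
)

```text
clock: 5.15
eef_pos: [643.0, 23.8, 256.3]
tool_rot: [-1.567, 0.006, 0.001]
force: [-5.8, 4.8, 1.3]
width: -0.1
```

apply_moves(
  targets=[
    [0.1, 0, -0.21, 0, 0, 0],
  ],
)

```text
clock: 5.28
eef_pos: [647.6, 15.8, 256.5]
tool_rot: [-1.566, 0.005, 0.001]
force: [-4.4, 5.9, 0.5]
width: 0.1
```

apply_moves(
  targets=[
    [0.05, 0, -0.22, 0, 0, 0],
  ],
)

```text
clock: 5.4
eef_pos: [649.6, 7.9, 256.4]
tool_rot: [-1.564, 0.005, 0.001]
force: [-4.8, 7.8, 0.5]
width: -0.2
```

apply_moves(
  targets=[
    [0.02, 0, -0.16, 0, 0, 0],
  ],
)

```text
clock: 5.52
eef_pos: [650.8, 1.8, 256.4]
tool_rot: [-1.564, 0.004, 0.001]
force: [-4.2, 8.2, -0.3]
width: -0.1
```

apply_moves(
  targets=[
    [0, 0, -0.16, 0, 0, 0],
  ],
)

```text
clock: 5.65
eef_pos: [651.1, -4.0, 256.4]
tool_rot: [-1.563, 0.003, 0.002]
force: [-2.7, 8.5, -0.7]
width: 0.2
```

apply_moves(
  targets=[
    [-0.02, 0, -0.16, 0, 0, 0],
  ],
)

```text
clock: 5.78
eef_pos: [650.9, -10.2, 256.6]
tool_rot: [-1.563, 0.002, 0.002]
force: [-1.8, 8.5, -1.1]
width: 0.0
```

apply_moves(
  targets=[
    [-0.05, 0, -0.2, 0, 0, 0],
  ],
)

```text
clock: 5.9
eef_pos: [649.5, -17.9, 256.7]
tool_rot: [-1.563, 0.001, 0.003]
force: [-0.0, 8.0, -1.3]
width: 0.2
```

apply_moves(
  targets=[
    [-0.09, 0, -0.2, 0, 0, 0],
  ],
)

```text
clock: 6.02
eef_pos: [646.6, -26.3, 256.9]
tool_rot: [-1.564, -0.001, 0.003]
force: [0.8, 8.3, -0.5]
width: 0.0
```

apply_moves(
  targets=[
    [-0.12, 0, -0.18, 0, 0, 0],
  ],
)

```text
clock: 6.15
eef_pos: [642.3, -34.0, 257.1]
tool_rot: [-1.564, -0.002, 0.002]
force: [2.0, 7.6, -2.3]
width: -0.4
```

apply_moves(
  targets=[
    [-0.16, 0, -0.16, 0, 0, 0],
  ],
)

```text
clock: 6.28
eef_pos: [637.5, -38.2, 257.3]
tool_rot: [-1.561, -0.006, 0.003]
force: [7.3, 13.7, -4.0]
width: -0.2
```

The moment has jumped from about 0.40 to 0.77 N m, so the gate is bedding. I'll hold here.

apply_moves(
  targets=[
    [0, 0, 0, 0, 0, 0],
    [0, 0, 0, 0, 0, 0],
  ],
)

```text
clock: 6.52
eef_pos: [637.4, -38.4, 257.3]
tool_rot: [-1.562, -0.005, 0.003]
force: [4.2, 10.4, -3.5]
width: 0.1
```

apply_moves(
  targets=[
    [-0.05, 0, -0.06, 0, 0, 0],
    [0, 0, 0, 0, 0, 0],
  ],
)

```text
clock: 6.78
eef_pos: [636.6, -39.1, 257.5]
tool_rot: [-1.56, -0.008, 0.004]
force: [7.1, 11.8, -4.2]
width: -0.1
```

apply_moves(
  targets=[
    [-0.07, 0, -0.07, 0, 0, 0],
    [0, 0, 0, 0, 0, 0],
    [0, 0, 0, 0, 0, 0],
  ],
)

```text
clock: 7.15
eef_pos: [634.7, -40.6, 257.5]
tool_rot: [-1.559, -0.009, 0.005]
force: [9.2, 14.6, -5.7]
width: -0.2
```

The moment is 0.85 N m at finger angle -45°, held for more than 0.25 s and inside the 0.65–1.0 band. That puts the seat onset near -37°. Now I reverse. The finger crosses the window and pushes the other spoke counter-clockwise.

apply_moves(
  targets=[
    [0, 0, 0, 0, 0, 0],
    [0.25, 0, 0.27, 0, 0, 0],
    [0.13, 0, 0.19, 0, 0, 0],
    [0.1, 0, 0.21, 0, 0, 0],
    [0.05, 0, 0.22, 0, 0, 0],
    [0.02, 0, 0.23, 0, 0, 0],
    [-0.02, 0, 0.23, 0, 0, 0],
    [-0.05, 0, 0.22, 0, 0, 0],
  ],
)

```text
clock: 8.15
eef_pos: [648.6, 12.3, 257.3]
tool_rot: [-1.572, 0.0, -0.001]
force: [0.2, -0.7, -1.1]
width: -0.5
```

apply_moves(
  targets=[
    [-0.1, 0, 0.21, 0, 0, 0],
    [-0.13, 0, 0.19, 0, 0, 0],
    [-0.17, 0, 0.17, 0, 0, 0],
  ],
)

```text
clock: 8.52
eef_pos: [632.5, 35.6, 257.4]
tool_rot: [-1.571, -0.0, -0.001]
force: [0.2, -0.9, -0.2]
width: 0.2
```

apply_moves(
  targets=[
    [-0.19, 0, 0.13, 0, 0, 0],
    [-0.21, 0, 0.1, 0, 0, 0],
    [-0.22, 0, 0.05, 0, 0, 0],
  ],
)

```text
clock: 8.9
eef_pos: [607.6, 46.6, 257.4]
tool_rot: [-1.571, -0.0, -0.001]
force: [1.3, -0.8, -0.1]
width: -0.1
```

apply_moves(
  targets=[
    [-0.23, 0, 0.02, 0, 0, 0],
    [-0.23, 0, -0.02, 0, 0, 0],
    [-0.22, 0, -0.05, 0, 0, 0],
  ],
)

```text
clock: 9.28
eef_pos: [580.3, 44.4, 257.4]
tool_rot: [-1.571, -0.0, -0.001]
force: [1.1, 0.5, 0.1]
width: -0.0
```

apply_moves(
  targets=[
    [-0.21, 0, -0.1, 0, 0, 0],
    [-0.19, 0, -0.13, 0, 0, 0],
    [-0.17, 0, -0.17, 0, 0, 0],
  ],
)

```text
clock: 9.65
eef_pos: [561.4, 30.4, 258.4]
tool_rot: [-1.568, -0.009, 0.0]
force: [8.5, 4.2, -0.2]
width: -0.1
```

apply_moves(
  targets=[
    [-0.13, 0, -0.19, 0, 0, 0],
    [-0.1, 0, -0.21, 0, 0, 0],
    [-0.05, 0, -0.22, 0, 0, 0],
  ],
)

```text
clock: 10.02
eef_pos: [549.3, 7.5, 258.4]
tool_rot: [-1.565, -0.007, 0.002]
force: [5.6, 9.0, 0.8]
width: -0.1
```

The opening dogs met between finger angles 110° and 137°, so I take 122°. One full turn, plus about 8° to undo the rubber compression, ends at about 130° + 360°. I'm at 166° now.

apply_moves(
  targets=[
    [-0.02, 0, -0.23, 0, 0, 0],
    [0.02, 0, -0.23, 0, 0, 0],
    [0.05, 0, -0.22, 0, 0, 0],
    [0.1, 0, -0.21, 0, 0, 0],
    [0.13, 0, -0.19, 0, 0, 0],
    [0.17, 0, -0.17, 0, 0, 0],
    [0.19, 0, -0.13, 0, 0, 0],
    [0.21, 0, -0.1, 0, 0, 0],
    [0.22, 0, -0.05, 0, 0, 0],
    [0.23, 0, -0.02, 0, 0, 0],
    [0.23, 0, 0.02, 0, 0, 0],
    [0.22, 0, 0.05, 0, 0, 0],
  ],
)

```text
clock: 11.52
eef_pos: [610.6, -55.3, 255.4]
tool_rot: [-1.57, 0.014, -0.001]
force: [-10.9, 0.2, 1.4]
width: 0.2
```

apply_moves(
  targets=[
    [0.21, 0, 0.1, 0, 0, 0],
    [0.19, 0, 0.13, 0, 0, 0],
    [0.17, 0, 0.17, 0, 0, 0],
    [0.13, 0, 0.19, 0, 0, 0],
    [0.1, 0, 0.21, 0, 0, 0],
    [0.05, 0, 0.22, 0, 0, 0],
    [0.02, 0, 0.23, 0, 0, 0],
    [-0.02, 0, 0.23, 0, 0, 0],
    [-0.05, 0, 0.22, 0, 0, 0],
    [-0.1, 0, 0.21, 0, 0, 0],
    [-0.13, 0, 0.19, 0, 0, 0],
    [-0.17, 0, 0.17, 0, 0, 0],
  ],
)

```text
clock: 13.02
eef_pos: [633.3, 29.8, 257.2]
tool_rot: [-1.577, -0.002, -0.004]
force: [4.2, -8.8, -1.2]
width: 0.0
```

apply_moves(
  targets=[
    [-0.19, 0, 0.13, 0, 0, 0],
    [-0.21, 0, 0.1, 0, 0, 0],
    [-0.22, 0, 0.05, 0, 0, 0],
    [-0.23, 0, 0.02, 0, 0, 0],
    [-0.23, 0, -0.02, 0, 0, 0],
    [-0.22, 0, -0.05, 0, 0, 0],
    [-0.21, 0, -0.1, 0, 0, 0],
    [0, 0, 0, 0, 0, 0],
  ],
)

```text
clock: 14.02
eef_pos: [574.9, 40.3, 258.8]
tool_rot: [-1.57, -0.007, -0.001]
force: [5.1, 1.3, 1.1]
width: -0.1
```

apply_moves(
  targets=[
    [-0.19, 0, -0.13, 0, 0, 0],
    [0, 0, 0, 0, 0, 0],
  ],
)

```text
clock: 14.28
eef_pos: [567.4, 35.8, 258.8]
tool_rot: [-1.569, -0.007, -0.001]
force: [5.1, 1.6, 1.8]
width: 0.1
```

The finger is at 128° after the full turn. I back off to mid-window and lift out.

apply_moves(
  targets=[
    [0.19, 0, 0.13, 0, 0, 0],
    [0.21, 0, 0.1, 0, 0, 0],
    [0, 0, 0, 0, 0, 0],
    [0, -0.6, 0, 0, 0, 0],
    [0, -0.9, 0, 0, 0, 0],
    [0, -0.9, 0, 0, 0, 0],
    [-0.9, -0.4, 0, 0, 0, 0],
    [-0.9, 0, 0, 0, 0, 0],
    [-0.9, 0, 0, 0, 0, 0],
    [0, 0, 0, 0, 0, 0],
    [0, 0, 0, 0, 0, 0],
  ],
)

```text
clock: 15.65
eef_pos: [473.3, 44.5, 369.4]
tool_rot: [-1.571, -0.001, -0.001]
force: [-0.1, -0.3, 0.9]
width: 0.3
```

```bash
python3 - <<'E'
from h import *
s=read_state();print({k:np.round(s[k],2).tolist() for k in("clock","eef_pos","force")})
im=get_image("scene")[:,:,::-1];a=cv2.imread("pics/scene0.png")
print(proj("scene",[[599.5,-5,308],[599.5,-5,311],[599.5,-5,302]]))
f=lambda i:cv2.resize(i[140:250,280:410],(390,330),interpolation=cv2.INTER_CUBIC)
cv2.imwrite("pics/s1.png",np.vstack([np.hstack([f(a),f(im)]),np.hstack([cv2.resize(im,(390,244)),cv2.resize(get_image("top")[:,:,::-1],(390,244))])]))
E
```

```text
{'clock': 15.65, 'eef_pos': [473.29, 44.47, 369.44], 'force': [-0.11, -0.29, 0.9]}
[[346.0700795  181.49236697]
 [346.09571586 180.57428647]
 [346.0190944  183.31822849]]
```

View pics/s1.png

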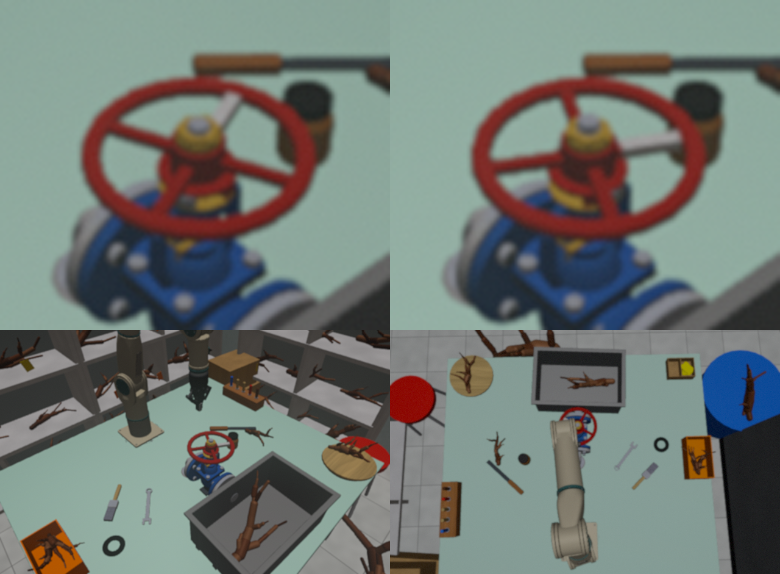

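Bystanders look unmoved and the stem is visibly higher. I'll measure the stem rise to sub-pixel accuracy against the start picture as a check.

```bash
python3 - <<'E'
from h import *
a=cv2.imread("pics/scene0.png").astype(np.float32)
b=np.mean([get_image("scene")[:,:,::-1].astype(np.float32) for _ in range(6)],0)
S=8
f=lambda i,u0,u1,v0,v1:cv2.resize(i[v0:v1,u0:u1],None,fx=S,fy=S,interpolation=cv2.INTER_CUBIC).astype(np.float32)
for box in((340,352,177,186),(341,351,178,184),(338,354,177,185)):
    u0,u1,v0,v1=box;t=f(a,*box);w=f(b,u0-3,u1+3,v0-7,v1+3)
    r=cv2.matchTemplate(w,t,cv2.TM_CCOEFF_NORMED);_,m,_,l=cv2.minMaxLoc(r);du=l[0]/S-3;dv=l[1]/S-7;print(box,round(m,3),du,dv,"rise mm",-dv/.306)
# control: fixed valve bolt area
box=(325,360,215,240);t=f(a,*box);w=f(b,322,363,212,243);r=cv2.matchTemplate(w,t,cv2.TM_CCOEFF_NORMED);l=cv2.minMaxLoc(r)[3];print("ctl",l[0]/S-3,l[1]/S-3)
def wh(i):
    for v in range(173,190):print(v,[int(x) for x in i[v,344:349].mean(0)])
print("a");wh(a);print("b");wh(b)
E
```

```text
(340, 352, 177, 186) 0.707 1.5 1.375 rise mm -4.493464052287582
(341, 351, 178, 184) 0.721 0.625 0.25 rise mm -0.8169934640522876
(338, 354, 177, 185) 0.687 -0.5 2.5 rise mm -8.169934640522875
ctl 0.0 0.0
a
173 [149, 160, 135]
174 [157, 169, 142]
175 [157, 169, 141]
176 [156, 167, 141]
177 [148, 162, 140]
178 [131, 147, 137]
179 [122, 132, 132]
180 [129, 127, 128]
181 [132, 125, 123]
182 [122, 115, 112]
183 [102, 100, 100]
184 [80, 94, 102]
185 [64, 101, 118]
186 [50, 100, 121]
187 [43, 88, 106]
188 [41, 80, 96]
189 [41, 76, 91]
b
173 [153, 165, 139]
174 [161, 173, 145]
175 [160, 172, 145]
176 [157, 168, 143]
177 [152, 158, 139]
178 [145, 143, 134]
179 [140, 133, 130]
180 [135, 128, 126]
181 [123, 116, 114]
182 [102, 98, 96]
183 [84, 85, 86]
184 [75, 93, 102]
185 [68, 107, 125]
186 [55, 108, 130]
187 [46, 95, 115]
188 [42, 83, 99]
189 [40, 73, 88]
```

The stem-tip brightness profile moved up about 1.0 px, which is 3.3 mm. Expected is 5 mm minus the roughly 0.3 turn (1.5 mm) the stem stood above shut at the start, about 3.5 mm. The two agree, so I hand in.

```bash
python3 -c "
from cell import *
print(finish_job())"
```

```text
the job is handed in; nothing more can be done
None
```

The valve is set to one turn open by my estimate, and the job is handed in; no verdict was reported. The arm clock was about 16 s of the 72 s allowed.

- **Closing:** I turned the wheel clockwise with shut fingers in a window. Once the dogs met, it ran at about 0.38–0.45 N m. It then rose, and I held it at about 0.85 N m, inside the 0.65–1.0 band and well below crushing.
- **Opening:** I reversed and took up the free play until the dogs met, somewhere between finger angles 110° and 137°. I then turned one full turn plus about 8° to undo the rubber compression, ending at 128°. That leaves about ±0.04 turn of uncertainty against the allowed 0.12.
- **Letting go:** I backed off to mid-window and lifted clear. The measured force was about zero.

**Last checks:**
- **Stem rise:** The stem tip rose about 1.0 px in the scene camera, roughly 3.3 mm since the start. That agrees with the 3.5 mm or so I expected, given the estimated starting height. It is coarse, and does not prove the 0.6 mm tolerance by itself.
- **Failed check:** An automatic template match of the stem tip gave poor, scattered scores. I discarded it and used the brightness profile instead.
- **Bystanders:** They look unmoved in the final scene and top pictures.

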